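# Snap the retaining clip onto the pulley spindle

### The arm

A 7-joint arm with a two-finger parallel gripper is mounted at the origin on the work surface; the furniture and walls round the work are solid. World frame = base frame: x ahead of the robot, y to its left, z up, the work surface at z = 0. Lengths are in m, angles in rad, forces in N, time in s.
With the tool pointing down it reaches from about 0.425 to 0.875 m from the base axis. Payload 9.9 kg.
Tool frame: the origin (TCP) lies at the very end of the fingers, on their centre line; the grasp point (between the pads) lies 19 mm behind it (manip.grip_point_offset is the distance from the TCP to the grasp point, in m); z points along the fingers, y is the line along which they close (so a half turn about z gives the same grasp; the last joint's range is limited). The gripper opens to 85 mm and grips with 20 to 120 N. Pads are 22 mm wide; open, the fingers measure 114 mm over their backs; the gripper's body (76 mm by 85 mm) begins 54 mm behind the grasp point. The pads swing forward as they close: fully open they stand 13 mm farther back than shut.
Start: joints at [-1.204, 0.576, 0.025, 1.437, -0.015, 1.129, -0.057], TCP at [0.294, 0.608, 0.231] pointing down, gripper open.
Joint ranges: [-2.76, 2.76], [-0.34, 2.15], [-1.52, 1.57], [0.19, 2.46], [-1.09, 4.23], [0.17, 1.99], [-2.82, 2.82]. Speed limits (rad/s): [2.22, 2.22, 3.01, 3.01, 3.14, 3.14, 3.14].

### API

Orientations are given as [roll, pitch, yaw] about the fixed x, y, z axes, in that order (R = Rz(yaw) Ry(pitch) Rx(roll)).
In Python, from bench import manip gives the robot as it stands.
- The arm moves only by the tool arm_command, never from a script. Its argument "deltas" is a list of rows, each a list of 3 entries, a list of its own where there are three numbers: the opening, from -1 (shut) to 1 (fully open), then the shift along the tool's x, y, z in m, then the turn about the tool's z in rad. In form: [[gripper, [tx, ty, tz], twist], ...]. A call has 1 to 8 rows; each row shifts and turns the commanded pose from where the row before left it, along the tool's axes as they then stand; what a row does not reach is not made up. A row lasts 1/8 s, in which the tool goes at most 62.5 mm and 10.7 degrees, less where a joint would pass 70% of its speed; a pose out of reach is approached as far as the arm can. A call with a gripper value outside its range is refused whole. The fingers move at their own pace and stop on an object; "newtons" is the grip in N (left out, the last holds). Time passes only in rows, so rows that do not move let the fingers close. It gives the time, the measured TCP pose, the force, the opening and the grip force at its end, in the units of the state.
- manip.state(): the state, without advancing time (a new reading comes with each control period).
- manip.grab_frame(name): name is "side" or "top"; returns (picture, depth): 480x640x3 uint8, blue, green, red; 480x640 float32, m along the optical axis (not along the pixel's ray), 0 where there is no reading.
- manip.camera_info(name): a dict with "fx", "fy", "cx", "cy" (pixels), "R" (3x3) and "t" (3): a world point X has camera coordinates R X + t. Camera axes: x right, y down, z forward; pixel columns grow to the right and rows downward; lengths in m; the calibration is good to about 2 mm. A picture is of the moment at which its call begins. camera_info takes no time and is no camera call.
- manip.close_job(): hands the job in; it is judged then, once.
Trained networks look in the newest picture that a camera, given by its name, has taken for a name from the list of things; names that differ only in an ending like _2 or _b are one class to them, and where a whole thing is asked for, a point or a joint stands for the part that bears it (a point fixed in the world has none). Each returns a list of dicts, best first, with "conf" (0 to 1); they miss things now and then, are a little off and sometimes report something else, mostly with a low value. They report only what shows in the picture. A call takes as long as a camera call.
- manip.look_for(camera, name): "uv" ([column, row] in pixels, amid what is visible of it).
- manip.outline_of(camera, name): "mask" (480x640 bool, what is visible of it) and "uv" ([column, row] in pixels, amid what is visible of it).
- manip.tip_of(camera, name): "uv" ([column, row] in pixels: a listed point, or the origin of a listed thing).
The state is a dict: "clock": time; "joints": joint angles; "qd": joint speeds; "joint_torque": joint torques, N m; "tcp_pos": TCP position; "tool_rot": TCP orientation; "wrist_force": force on the tool from outside, world axes, zero at the start; "moment": the same for the moment, N m; "finger_gap": finger opening in m; "grasp_force": force on a finger pad.
Only numpy, scipy, OpenCV 4.12 (cv2) and the standard library are available. Lean on these libraries where they do the work, as an engineer would, in place of code of your own. Each camera call takes 0.05 s, during which the arm holds its last target. There are 200 camera calls.

### The job

Secure the pulley on the spindle stand: take the larger of the two open steel spring clips and push it sideways onto the narrow neck of the shaft, between the pulley and the collar, until it snaps fully home. Let go of it there, and leave the smaller clip where it lies.

Things in the scene. Friction and masses are not known exactly. Their poses are not given: they have to be found in the camera images.
- clip: Larger open steel spring clip, lying flat: 94 mm long, 59 wide, 12 thick, 0.11 kg. Origin: bore centre, underside; x points out of the open mouth (the way it is pushed on), z up. Flared jaw tips at x = 36 mm, 49 mm apart, narrow to an 18 mm throat at x = 12.5; the bore takes a 24 mm shaft with 1.5 mm play. A push of about 10 N spreads the sprung jaws; they shut behind the shaft.
- grip (a point): Point inside the larger clip's dark upright grip tab, 44 mm behind the bore (x = -44 mm) and 30 mm above the underside; axes as clip. The tab is 24 mm long along x, 12 mm thick along y (grip it across this) and stands from z = 12 to z = 46 mm of the clip, on a flat bridge 36 mm wide (x = -58 to -13.5, top at z = 12).
- small_clip: The smaller clip, same shape, 57 mm long, 36 mm wide, also 46 mm high with its tab; too small for the shaft, loose on the bench, to be left alone. Origin: centre of its bore, on the underside; x out of its mouth.
- stand: Fixed stand, base block 120 x 120 x 30 mm, round upright shaft at its centre. Origin: centre of the underside, z up. From below: pulley, 70 mm diameter, flat top at z = 60 mm; neck, 24 mm diameter, z = 60 to 84; collar, 34 mm, z = 84 to 93; stub to z = 102. The clip may go on from any side. A fixed black rod 0.86 m tall rises from the bench at x = 0.49, y = 0.23 m: keep clear.

How it is judged:
By the outcome, as a careful person would: the job done as asked, in the order asked, and still so for the second after the job is handed in, with the robot touching nothing.
It also fails if it takes over 48 s, if anything falls off the work surface, if the arm or the gripper's body presses on something with over 40 N, if the wrist force passes 120 N, or if a joint passes its speed limit or range.

## Working session

There is one attempt and no reset: what is moved stays moved. The work goes in short steps, Python scripts to look and compute and a tool call to move; the robot and the scene stay as the last step left them, time stands still between calls to the robot, and variables do not carry over. Pictures are saved under pics/ and viewed, at most 10 in all, crops included, and the job is handed in when it is done.

Besides the shell and the picture viewer there is one more tool, called as name(argument=value, ...), one argument or row to a line, values as JSON. arm_command: Moves the arm, as the interface text tells. Its arguments: {"type":"object","properties":{"deltas":{"type":"array","items":{"type":"array"}},"newtons":{"type":"number"}},"required":["deltas"]}

```bash
mkdir -p pics; cat > h.py <<'E'
from bench import manip
import numpy as np, cv2
def w(cam,uv,d):
    c=manip.camera_info(cam); p=np.array([(uv[0]-c['cx'])/c['fx']*d,(uv[1]-c['cy'])/c['fy']*d,d])
    return np.array(c['R']).T@(p-np.array(c['t']))
def onz(cam,uv,z):
    c=manip.camera_info(cam); R=np.array(c['R']); o=-R.T@np.array(c['t'])
    r=R.T@np.array([(uv[0]-c['cx'])/c['fx'],(uv[1]-c['cy'])/c['fy'],1]); return o+r*(z-o[2])/r[2]
E
python3 - <<'E'
from h import *
np.set_printoptions(precision=3,suppress=True)
for c in('top','side'):
    p,d=manip.grab_frame(c); cv2.imwrite(f'pics/{c}1.png',p); np.save(c+'.npy',d)
    for n in('clip','small_clip','stand','grip'):
        for r in (manip.tip_of(c,n))[:3]:
            z={'grip':.03}.get(n,0); print(c,n,r['conf'],np.array(r['uv']),onz(c,r['uv'],z))
        if n!='grip':
          for r in manip.outline_of(c,n)[:2]:
            print('  mask',r['conf'],np.array(r['uv']),r['mask'].sum())
s=manip.state();print(s['clock'],s['tcp_pos'],s['tool_rot'])
E
```

```text
top clip 0.73 [357.  231.3] [ 0.532 -0.289  0.   ]
  mask 0.66 [369.4 224.2] 642
top small_clip 0.65 [419.5 258.3] [ 0.475 -0.412  0.   ]
  mask 0.75 [428.8 250.3] 171
  mask 0.51 [372.3 226.7] 546
top stand 0.59 [244.  253.5] [ 0.49  -0.062  0.   ]
top stand 0.28 [416.4 257.3] [ 0.478 -0.406  0.   ]
  mask 0.89 [242.  254.3] 3800
top grip 0.88 [379.4 222.2] [ 0.545 -0.331  0.03 ]
top grip 0.46 [242.8 254.8] [ 0.484 -0.063  0.03 ]
side clip 0.82 [353.1 299.6] [ 0.537 -0.294  0.   ]
  mask 0.74 [356.4 305.4] 1133
side small_clip 0.69 [309.3 361.9] [ 0.477 -0.41   0.   ]
side small_clip 0.34 [353.8 299.7] [ 0.538 -0.294  0.   ]
  mask 0.74 [314.4 366.4] 642
side stand 0.63 [321.  205.7] [ 0.486 -0.064  0.   ]
  mask 0.78 [320.9 196.3] 4118
side grip 0.86 [359.  308.9] [ 0.543 -0.342  0.03 ]
0.8 [0.294 0.608 0.231] [-3.142  0.     2.691]
```

```bash
python3 - <<'E'
import cv2
a=cv2.imread('pics/top1.png');b=cv2.imread('pics/side1.png')
cv2.imwrite('pics/top1c.png',cv2.resize(a[150:350,200:467],None,fx=3,fy=3,interpolation=cv2.INTER_CUBIC)[:600,:800])
E
```

```text
(no output)
```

View pics/top1c.png

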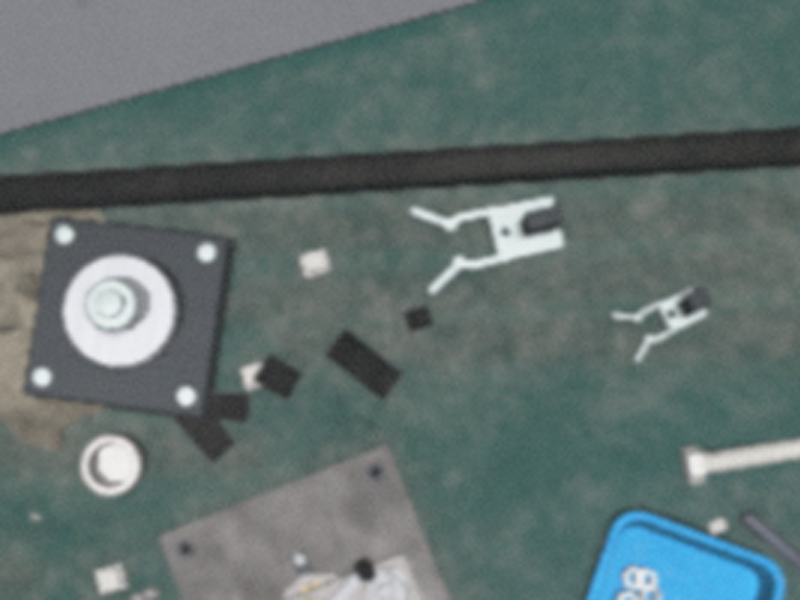

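View pics/side1.png

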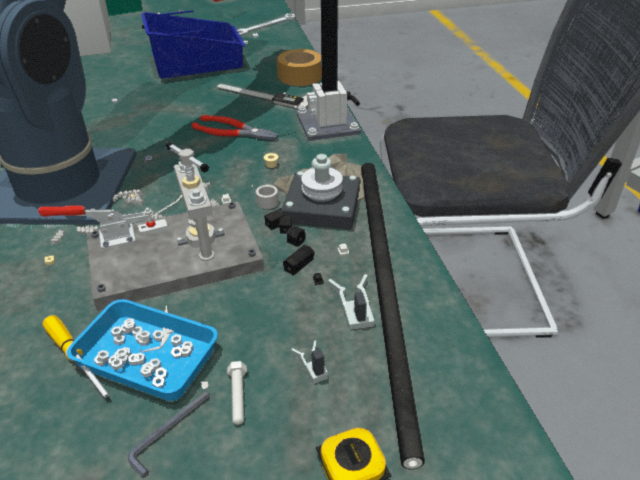

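The side view shows the big clip at (357,305) beside a long black tube, the small clip at (315,365) and the stand at (321,200). The rod stands behind the stand at (330,60). In the top view the big clip's mouth faces the stand. Next I check clip yaw, tube position and obstacles along the path.

```bash
python3 - <<'E'
from h import *
np.set_printoptions(precision=3,suppress=True)
def cloud(c):
    d=np.load(c+'.npy');k=manip.camera_info(c);v,u=np.mgrid[:480,:640]
    P=np.stack([(u-k['cx'])/k['fx']*d,(v-k['cy'])/k['fy']*d,d],-1)
    P=(P-np.array(k['t']))@np.array(k['R']); P[d==0]=np.nan; return P
for c in('top','side'):
    P=cloud(c); Q=P.reshape(-1,3); Q=Q[~np.isnan(Q[:,0])]
    r=np.hypot(Q[:,0],Q[:,1]);a=np.degrees(np.arctan2(Q[:,1],Q[:,0]))
    print(c,'corridor max z by az (r .33-.52)',[(A,round(float(np.percentile(Q[m,2],99.5)),2)) for A in range(-50,80,10) for m in [(abs(a-A)<5)&(r>.33)&(r<.52)] if m.sum()>20])
    m=(abs(Q[:,1]+.33)<.01)&(Q[:,0]>.56)&(Q[:,0]<.7); q=Q[m]; q=q[np.argsort(q[:,0])]
    print('tube section', q[q[:,2]>.015][:,[0,2]][::4][:12])
    # stand: collar/stub, pulley
    m=(np.hypot(Q[:,0]-.488,Q[:,1]+.063)<.07)
    for lo,hi in((.05,.068),(.086,.11)):
        q=Q[m&(Q[:,2]>lo)&(Q[:,2]<hi)]
        if len(q)>5: print('stand',lo,len(q),(q.min(0)+q.max(0))/2,q.max(0)-q.min(0),np.median(q[:,2]))
    q=Q[(abs(Q[:,0]-.545)<.05)&(abs(Q[:,1]+.31)<.08)&(Q[:,2]>.03)&(Q[:,2]<.055)]
    if len(q)>3:print('tab',len(q),np.median(q,0),q.min(0),q.max(0))
    o=manip.outline_of(c,'clip') 
    if o:
        vv,uu=np.nonzero(o[0]['mask']); W=np.array([onz(c,(x,y),.012) for x,y in zip(uu,vv)])[:,:2]
        rc=cv2.minAreaRect((W*1000).astype(np.float32)); print('rect mm',rc)
        bx=W.mean(0); e,V=np.linalg.eigh(np.cov(W.T)); print('mean',bx,'axis',np.degrees(np.arctan2(V[1,1],V[0,1])))
E
```

```text
top corridor max z by az (r .33-.52) [(-50, 0.03), (-40, 0.15), (-30, 0.19), (-20, 0.03), (-10, 0.1), (0, 0.06), (10, 0.03), (20, 0.08), (30, 0.08), (40, 0.02), (50, 0.01), (60, 0.01), (70, 0.01)]
tube section [[0.561 0.015]
 [0.571 0.017]
 [0.572 0.015]
 [0.573 0.02 ]
 [0.573 0.018]
 [0.574 0.023]
 [0.574 0.022]
 [0.575 0.02 ]
 [0.576 0.024]
 [0.576 0.023]
 [0.577 0.028]
 [0.578 0.026]]
stand 0.05 791 [ 0.485 -0.06   0.06 ] [0.069 0.069 0.012] 0.060400564314744644
stand 0.086 263 [ 0.484 -0.061  0.097] [0.031 0.032 0.02 ] 0.09399242799734843
tab 128 [ 0.544 -0.33   0.045] [ 0.535 -0.387  0.03 ] [ 0.589 -0.235  0.051]
rect mm ((540.9251098632812, -300.1314697265625), (56.54258728027344, 95.77235412597656), 16.39289093017578)
mean [ 0.538 -0.308] axis 98.31830519932568
side corridor max z by az (r .33-.52) [(-50, 0.03), (-40, 0.14), (-30, 0.18), (-20, 0.03), (-10, 0.1), (0, 0.06), (10, 0.02), (20, 0.08), (30, 0.07), (40, 0.01), (50, 0.01), (60, 0.01), (70, 0.1)]
tube section [[0.573 0.016]
 [0.574 0.015]
 [0.575 0.017]
 [0.575 0.02 ]
 [0.576 0.019]
 [0.576 0.021]
 [0.576 0.021]
 [0.577 0.022]
 [0.577 0.021]
 [0.578 0.024]
 [0.578 0.022]
 [0.579 0.023]]
stand 0.05 705 [ 0.488 -0.065  0.059] [0.068 0.069 0.018] 0.058135452938663575
stand 0.086 228 [ 0.487 -0.067  0.094] [0.032 0.031 0.017] 0.09131391475639654
tab 194 [ 0.544 -0.341  0.043] [ 0.537 -0.349  0.03 ] [ 0.553 -0.323  0.047]
rect mm ((537.2875366210938, -309.6744079589844), (58.46311569213867, 102.48373413085938), 9.999147415161133)
mean [ 0.539 -0.318] axis 103.0990099484904
```

arm_command(
  deltas=[
    [-0.4,[0,-0.045,-0.02],0],
    [-0.4,[0,-0.045,-0.02],0],
    [-0.4,[0,-0.045,-0.02],0],
    [-0.4,[0,-0.045,-0.02],0],
    [-0.4,[0,-0.045,-0.02],0],
    [-0.4,[0,0,0],0],
  ],
  newtons=70,
)

```text
clock: 1.65
tcp_pos: [0.1954, 0.4034, 0.3334]
tool_rot: [3.138, -0.0, 2.691]
wrist_force: [-0.1, 0.7, 0.6]
finger_gap: 0.0256
grasp_force: 0.0
```

arm_command(
  deltas=[
    [-0.4,[-0.056,-0.0035,0],0.125],
    [-0.4,[-0.056,-0.0035,0],0.125],
    [-0.4,[-0.056,-0.0035,0],0.125],
    [-0.4,[-0.056,-0.0035,0],0.125],
    [-0.4,[-0.056,-0.0035,0],0.125],
    [-0.4,[-0.056,-0.0035,0],0.125],
    [-0.4,[-0.056,-0.0035,0],0.125],
    [-0.4,[-0.056,-0.0035,0],0.125],
  ],
)

```text
clock: 2.65
tcp_pos: [0.4475, 0.053, 0.3311]
tool_rot: [3.141, 0.001, 1.687]
wrist_force: [0.8, 0.5, 0.1]
finger_gap: 0.0254
grasp_force: 0.0
```

arm_command(
  deltas=[
    [-0.4,[-0.05,0.006,0],0],
    [-0.4,[-0.05,0.006,0],0],
    [-0.4,[-0.05,0.006,0],0],
    [-0.4,[-0.05,0.006,0.02],0],
    [-0.4,[-0.05,0.006,0.03],0],
    [-0.4,[-0.05,0.006,0.04],0],
    [-0.4,[-0.05,0.006,0.04],0],
    [-0.4,[-0.05,0.006,0.04],-0.1],
  ],
)

```text
clock: 3.65
tcp_pos: [0.5418, -0.3343, 0.1624]
tool_rot: [-3.141, 0.0, 1.794]
wrist_force: [1.5, 0.4, 1.2]
finger_gap: 0.0256
grasp_force: 0.0
```

arm_command(
  deltas=[
    [-0.4,[0,0,0.03],0],
    [-0.4,[0,0,0.02],0],
    [-0.4,[0,0,0],0],
  ],
)

```text
clock: 4.03
tcp_pos: [0.5403, -0.3324, 0.1125]
tool_rot: [-3.139, -0.002, 1.791]
wrist_force: [0.3, -0.2, -0.6]
finger_gap: 0.0253
grasp_force: 0.0
```

```bash
python3 - <<'E'
from h import *
np.set_printoptions(precision=4,suppress=True)
s=manip.state();print(s['clock'],s['tcp_pos'],s['tool_rot'],s['joints'])
ims=[]
for c in('top','side'):
    p,d=manip.grab_frame(c)
    for n,z in(('grip',.03),('clip',0)):
        for r in manip.tip_of(c,n)[:2]: print(c,n,r['conf'],np.array(r['uv']),onz(c,r['uv'],z))
    k=manip.camera_info(c); q=np.array(k['R'])@np.array(s['tcp_pos'])+k['t']; u=q[:2]/q[2]*[k['fx'],k['fy']]+[k['cx'],k['cy']]
    print('tcp proj',u)
    x,y=(330,180) if c=='top' else (300,230)
    ims.append(cv2.resize(p[y:y+120,x:x+120],(400,400),interpolation=cv2.INTER_CUBIC))
cv2.imwrite('pics/near.png',np.hstack(ims))
E
```

```text
4.025 [ 0.5403 -0.3324  0.1125] [-3.1386 -0.002   1.7908] [ 0.2085  0.6807  0.4533  1.6979 -0.3734  0.8535  1.0434]
top clip 0.31 [418.3 257.6] [ 0.4769 -0.4102  0.    ]
tcp proj [385.1752 216.8893]
side grip 0.59 [362.6 309.7] [ 0.5482 -0.3434  0.03  ]
side clip 0.81 [353.  300.7] [ 0.5368 -0.2965  0.    ]
tcp proj [358.3151 258.6283]
```

View pics/near.png

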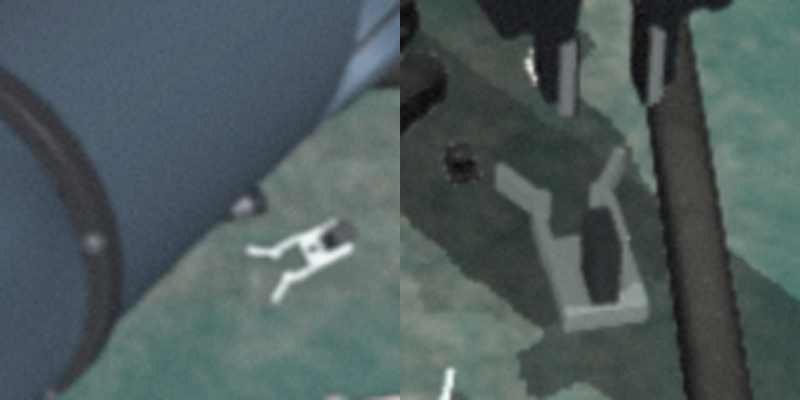

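The top view is blocked by the arm. In the side view the fingers stand above the tab, with the tab at about (361,306).

arm_command(
  deltas=[
    [-0.4,[-0.005,0.002,0.02],0],
    [-0.4,[0,0,0.025],0],
    [-0.4,[0,0,0.02],0],
    [-0.4,[0,0,0.015],0],
    [-0.4,[0,0,0.005],0],
    [-0.4,[0,0,0],0],
  ],
)

```text
clock: 5.08
tcp_pos: [0.5439, -0.3372, 0.0296]
tool_rot: [-3.141, -0.0, 1.791]
wrist_force: [0.5, -1.3, 1.2]
finger_gap: 0.0256
grasp_force: 0.0
```

```bash
python3 - <<'E'
from h import *
p,d=manip.grab_frame('side')
cv2.imwrite('pics/near2.png',cv2.resize(p[240:360,300:420],(560,560),interpolation=cv2.INTER_CUBIC))
E
```

```text
(no output)
```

View pics/near2.png

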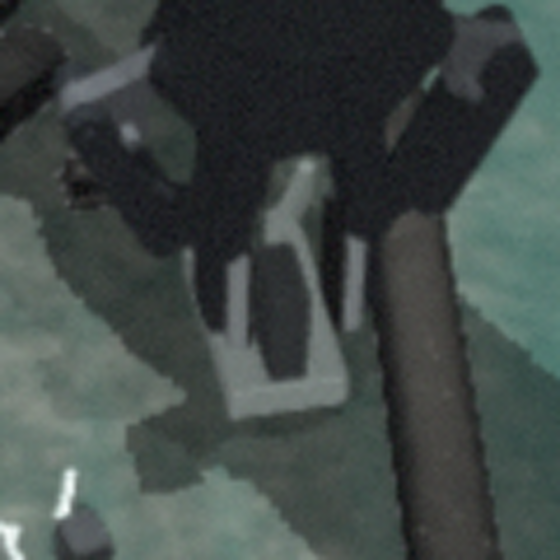

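The tab sits between the pads (crop 235 and 355, tab at 283), slightly left of centre. I shift 3 mm, lower and close.

arm_command(
  deltas=[
    [-0.4,[0,-0.003,0.003],0],
    [-0.4,[0,0,0.004],0],
    [-0.4,[0,0,0.003],0],
    [-0.4,[0,0,0],0],
    [-1,[0,0,0],0],
    [-1,[0,0,0],0],
    [-1,[0,0,0],0],
    [-1,[0,0,0],0],
  ],
  newtons=80,
)

```text
clock: 6.12
tcp_pos: [0.5412, -0.3379, 0.0199]
tool_rot: [3.141, 0.0, 1.791]
wrist_force: [0.2, -0.1, 3.1]
finger_gap: 0.0106
grasp_force: 78.1
```

arm_command(
  deltas=[
    [-1,[0,0,-0.01],0],
    [-1,[0,0,-0.03],0],
    [-1,[0,0,-0.04],0],
    [-1,[0,0,-0.04],0],
    [-1,[0,0,-0.03],0],
    [-1,[0,0,0],0],
  ],
)

```text
clock: 6.88
tcp_pos: [0.5418, -0.3387, 0.1726]
tool_rot: [3.138, 0.003, 1.791]
wrist_force: [-0.1, 0.1, -1.3]
finger_gap: 0.0106
grasp_force: 78.0
```

```bash
python3 - <<'E'
from h import *
np.set_printoptions(precision=4,suppress=True)
p,d=manip.grab_frame('side'); s=manip.state(); print(s['tcp_pos'],s['tool_rot'],s['finger_gap'])
for n in('clip','grip'):
  for r in manip.tip_of('side',n)[:2]:
    z=s['tcp_pos'][2]-.02+(.03 if n=='grip' else 0)
    print(n,r['conf'],r['uv'],onz('side',r['uv'],z))
cv2.imwrite('pics/lift.png',cv2.resize(p[180:330,280:430],(560,560),interpolation=cv2.INTER_CUBIC))
E
```

```text
[ 0.5412 -0.338   0.1708] [3.1402 0.0011 1.7908] 0.010299949900020375
clip 0.75 [353.5, 215.8] [ 0.534  -0.2918  0.1508]
grip 0.84 [362.4, 220.1] [ 0.543  -0.3398  0.1808]
```

View pics/lift.png

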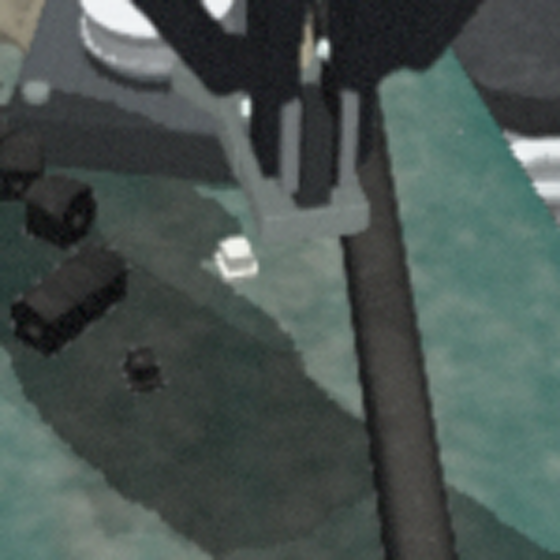

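```bash
python3 - <<'E'
from h import *
for c in('top','side'):
    d=np.load(c+'.npy');k=manip.camera_info(c);v,u=np.mgrid[:480,:640]
    P=np.stack([(u-k['cx'])/k['fx']*d,(v-k['cy'])/k['fy']*d,d],-1)
    Q=((P-np.array(k['t']))@np.array(k['R']))[d>0]
    q=Q[(Q[:,2]>.07)&(Q[:,0]>.3)&(Q[:,0]<.65)&(Q[:,1]>-.45)&(Q[:,1]<.02)&(Q[:,2]<.4)]
    q=q[np.hypot(q[:,0]-.487,q[:,1]+.063)>.03]; print(c,len(q),q.min(0),q.max(0),np.percentile(q,98,axis=0))
E
```

```text
top 681 [ 0.30000629 -0.2455633   0.11399295] [ 0.33405111 -0.14717392  0.18608312] [ 0.3316869  -0.15858979  0.18440296]
side 1320 [ 0.30003521 -0.25172068  0.07013573] [ 0.33663858 -0.14491332  0.18260153] [ 0.33452869 -0.16984855  0.18119693]
```

arm_command(
  deltas=[
    [-1,[0.04,0.0016,0],0],
    [-1,[0.04,0.0016,0],0],
    [-1,[0.04,0.0016,0],0],
    [-1,[0.04,0.0016,0],0],
    [-1,[0,0,0],0],
  ],
)

```text
clock: 7.65
tcp_pos: [0.5115, -0.1764, 0.1684]
tool_rot: [-3.139, -0.003, 1.795]
wrist_force: [0.3, -0.0, -1.7]
finger_gap: 0.0103
grasp_force: 78.0
```

arm_command(
  deltas=[
    [-1,[0,0,0.025],0],
    [-1,[0,0,0.03],0],
    [-1,[0,0,0.02],0],
    [-1,[0,0,0.009],0],
    [-1,[0,0,0],0],
    [-1,[0,0,0],0],
  ],
)

```text
clock: 8.4
tcp_pos: [0.5127, -0.1807, 0.0863]
tool_rot: [3.141, 0.001, 1.79]
wrist_force: [0.7, 0.6, -1.2]
finger_gap: 0.0105
grasp_force: 78.1
```

```bash
python3 - <<'E'
from h import *
np.set_printoptions(precision=4,suppress=True)
ims=[]
for c in('side','top'):
  p,d=manip.grab_frame(c); s=manip.state(); print(s['clock'],s['tcp_pos'],s['tool_rot'],s['wrist_force'])
  for n,z in(('clip',.066),('grip',.096),('stand',0)):
    for r in manip.tip_of(c,n)[:1]: print(c,n,r['conf'],r['uv'],onz(c,r['uv'],z))
  k=manip.camera_info(c);v,u=np.mgrid[:480,:640]
  Q=((np.stack([(u-k['cx'])/k['fx']*d,(v-k['cy'])/k['fy']*d,d],-1)-np.array(k['t']))@np.array(k['R']))[d>0]
  m=(np.hypot(Q[:,0]-.487,Q[:,1]+.063)<.03)&(Q[:,2]>.086)&(Q[:,2]<.106);q=Q[m]
  if len(q): print('collar',len(q),(q.min(0)+q.max(0))/2,q.max(0)-q.min(0))
  x,y=(270,130) if c=='side' else (210,190)
  ims.append(cv2.resize(p[y:y+110,x:x+110],(400,400),interpolation=cv2.INTER_CUBIC))
cv2.imwrite('pics/pre.png',np.hstack(ims))
E
```

```text
8.45 [ 0.5128 -0.1806  0.0864] [3.1405 0.0007 1.7906] [ 0.2164  1.4081 -0.9101]
side clip 0.68 [332.4, 196.5] [ 0.5057 -0.1293  0.066 ]
side grip 0.63 [340.2, 202.2] [ 0.5176 -0.1861  0.096 ]
side stand 0.57 [321.3, 204.5] [ 0.486  -0.0606  0.    ]
collar 76 [ 0.4808 -0.0704  0.0906] [0.0186 0.0256 0.0091]
8.65 [ 0.5126 -0.1803  0.0862] [3.1408 0.0003 1.791 ] [-0.0888 -0.6833 -0.4485]
```

View pics/pre.png

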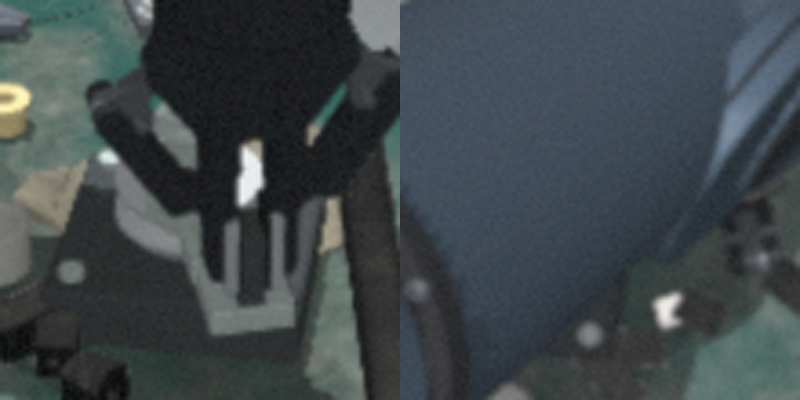

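The clip is held level just in front of the neck and in line with it (side view, tab at 340,202). The top view is blocked. I push in now.

arm_command(
  deltas=[
    [-1,[0.015,0,0],0],
    [-1,[0.015,0,0],0],
    [-1,[0.015,0,0],0],
    [-1,[0,0,0],0],
  ],
  newtons=100,
)

```text
clock: 9.3
tcp_pos: [0.5022, -0.1344, 0.0856]
tool_rot: [-3.141, -0.001, 1.793]
wrist_force: [-0.0, -0.6, -0.3]
finger_gap: 0.0102
grasp_force: 100.4
```

arm_command(
  deltas=[
    [-1,[0.005,0,0],0],
    [-1,[0.005,0,0],0],
    [-1,[0.003,0,0],0],
    [-1,[0,0,0],0],
  ],
)

```text
clock: 9.8
tcp_pos: [0.4997, -0.1257, 0.0859]
tool_rot: [3.141, 0.003, 1.789]
wrist_force: [-0.7, -6.4, -0.8]
finger_gap: 0.01
grasp_force: 100.8
```

arm_command(
  deltas=[
    [-1,[0.004,0,0],0],
    [-1,[0.004,0,0],0],
    [-1,[0.004,0,0],0],
    [-1,[0.003,0,0],0],
    [-1,[0,0,0],0],
  ],
)

```text
clock: 10.42
tcp_pos: [0.4967, -0.1087, 0.0858]
tool_rot: [3.141, 0.0, 1.791]
wrist_force: [0.0, 0.9, -0.7]
finger_gap: 0.0103
grasp_force: 100.8
```

arm_command(
  deltas=[
    [-1,[0.002,0,0],0],
    [-1,[0.001,0,0],0],
    [-1,[0,0,0],0],
  ],
)

```text
clock: 10.8
tcp_pos: [0.496, -0.1067, 0.0858]
tool_rot: [3.141, 0.001, 1.79]
wrist_force: [0.4, -3.0, -0.5]
finger_gap: 0.0105
grasp_force: 100.8
```

arm_command(
  deltas=[
    [-1,[0.002,0,0],0],
    [-1,[0,0,0],0],
  ],
)

```text
clock: 11.05
tcp_pos: [0.496, -0.1064, 0.086]
tool_rot: [3.14, 0.003, 1.789]
wrist_force: [1.6, -9.2, -1.5]
finger_gap: 0.0101
grasp_force: 100.7
```

It is against the back of the bore. I ease back, lower it onto the pulley and release.

arm_command(
  deltas=[
    [-1,[-0.002,0,0.002],0],
    [-1,[0,0,0.002],0],
    [-1,[0,0,0.001],0],
    [-1,[0,0,0],0],
  ],
)

```text
clock: 11.55
tcp_pos: [0.496, -0.1066, 0.0806]
tool_rot: [3.141, 0.001, 1.79]
wrist_force: [1.3, -6.0, -0.9]
finger_gap: 0.01
grasp_force: 100.8
```

arm_command(
  deltas=[
    [-0.6,[0,0,0],0],
    [-0.5,[0,0,0],0],
    [-0.4,[0,0,0],0],
    [-0.4,[0,0,0],0],
    [-0.4,[0,0,0],0],
  ],
)

```text
clock: 12.18
tcp_pos: [0.4957, -0.106, 0.0807]
tool_rot: [-3.142, -0.0, 1.791]
wrist_force: [0.1, -0.2, 0.8]
finger_gap: 0.0254
grasp_force: 0.0
```

Rise clear, then back off and look.

arm_command(
  deltas=[
    [-0.4,[0,0,-0.01],0],
    [-0.4,[0,0,-0.02],0],
    [-0.4,[0,0,-0.04],0],
    [-0.4,[0,0,-0.05],0],
    [-0.4,[-0.03,0,-0.05],0],
    [-0.4,[-0.06,0,-0.02],0],
    [-0.4,[-0.06,0,0],0],
    [-0.4,[-0.06,0,0],0],
  ],
)

```text
clock: 13.18
tcp_pos: [0.5418, -0.3119, 0.2717]
tool_rot: [3.14, 0.001, 1.792]
wrist_force: [1.8, 0.6, -0.7]
finger_gap: 0.0258
grasp_force: 0.0
```

arm_command(
  deltas=[
    [-0.4,[-0.06,0,0],0],
    [-0.4,[-0.06,0,0],0],
    [-0.4,[0,0,0],0],
  ],
)

```text
clock: 13.55
tcp_pos: [0.5653, -0.4327, 0.2699]
tool_rot: [-3.138, 0.002, 1.785]
wrist_force: [0.3, 0.3, 0.0]
finger_gap: 0.0255
grasp_force: 0.0
```

```bash
python3 - <<'E'
from h import *
np.set_printoptions(precision=4,suppress=True)
ims=[]
for c in('side','top'):
  p,d=manip.grab_frame(c)
  for n,z in(('clip',.060),('grip',.09),('small_clip',0)):
    for r in manip.tip_of(c,n)[:2]: print(c,n,r['conf'],r['uv'],onz(c,r['uv'],z))
  x,y=(270,120) if c=='side' else (190,200)
  ims.append(cv2.resize(p[y:y+110,x:x+110],(400,400),interpolation=cv2.INTER_CUBIC))
cv2.imwrite('pics/post.png',np.hstack(ims))
print(manip.state()['tcp_pos'])
E
```

```text
side clip 0.77 [323.6, 178.8] [ 0.4906 -0.0699  0.06  ]
side grip 0.63 [328.5, 179.9] [ 0.4994 -0.1179  0.09  ]
side small_clip 0.67 [310.6, 361.6] [ 0.479 -0.409  0.   ]
[ 0.5681 -0.4262  0.2711]
```

View pics/post.png

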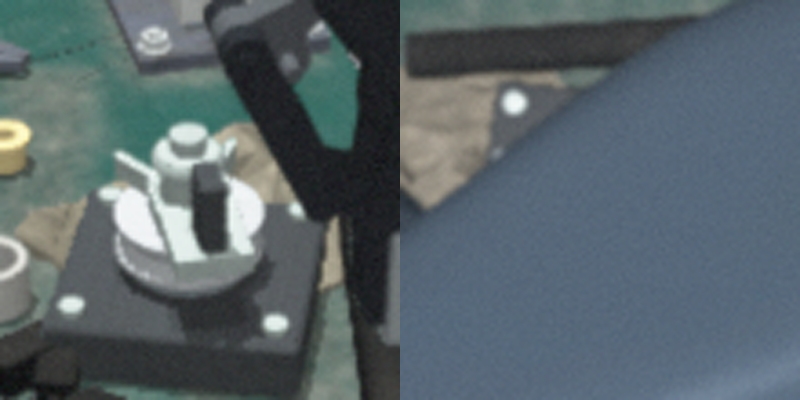

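The clip sits on the pulley around the neck under the collar (tab at about 328,178 in the full frame). I confirm seating with the tab's position by depth.

arm_command(
  deltas=[
    [-0.4,[0,-0.05,0],0],
    [-0.4,[-0.03,-0.05,0],0],
    [-0.4,[-0.03,-0.03,0],0],
    [-0.4,[0,0,0],0],
  ],
)

```text
clock: 14.45
tcp_pos: [0.4503, -0.5172, 0.2713]
tool_rot: [-3.14, 0.002, 1.785]
wrist_force: [0.5, -0.1, 1.3]
finger_gap: 0.0254
grasp_force: 0.0
```

```bash
python3 - <<'E'
from h import *
np.set_printoptions(precision=4,suppress=True)
ims=[]
for c in('side','top'):
  p,d=manip.grab_frame(c);k=manip.camera_info(c);v,u=np.mgrid[:480,:640]
  Q=((np.stack([(u-k['cx'])/k['fx']*d,(v-k['cy'])/k['fy']*d,d],-1)-np.array(k['t']))@np.array(k['R']))
  D=np.array([-.218,.976]); R=Q[...,:2]-[.487,-.063]; s=R@D; l=R@np.array([.976,.218])
  dark=p.sum(2)<200
  m=(d>0)&(abs(l)<.02)&(s>-.09)&(s<-.02)&(Q[...,2]>.076)&(Q[...,2]<.12)&dark
  if m.sum(): print(c,'tab s',m.sum(),np.percentile(s[m],[2,50,98]),'l',np.percentile(l[m],[2,98]),'z',Q[...,2][m].max())
  m=(d>0)&(np.hypot(s,l)<.025)&(Q[...,2]>.085)&(Q[...,2]<.106)
  if m.sum(): print('collar s',np.percentile(s[m],[2,98]),'l',np.percentile(l[m],[2,98]))
  m=(d>0)&(abs(l)<.035)&(s>-.09)&(s<-.036)&(Q[...,2]>.055)&(Q[...,2]<.08)
  if m.sum(): print('bridge s',np.percentile(s[m],[2,98]))
  for r in manip.tip_of(c,'clip')[:1]: print(c,r['conf'],onz(c,r['uv'],.06))
  x,y=(270,120) if c=='side' else (190,200)
  ims.append(cv2.resize(p[y:y+110,x:x+110],(400,400),interpolation=cv2.INTER_CUBIC))
cv2.imwrite('pics/post2.png',np.hstack(ims))
E
```

```text
bridge s [-0.0593 -0.054 ]
side 0.41 [ 0.4881 -0.0624  0.06  ]
collar s [-0.0119  0.018 ] l [-0.0174  0.0127]
bridge s [-0.0533 -0.0366]
top 0.74 [ 0.4813 -0.0559  0.06  ]
```

View pics/post2.png

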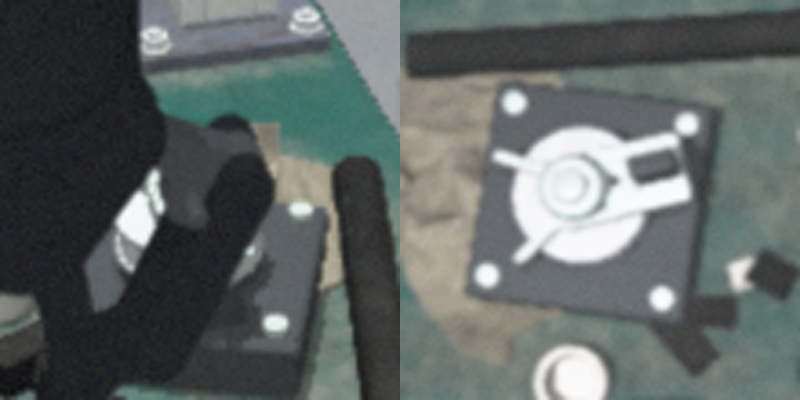

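The top view shows the collar centred in the clip's bore, with both jaws past the shaft. The bridge end is about 57 mm behind the axis against a nominal 58, so the clip is fully home.

```bash
python3 -c "
from bench import manip
print(manip.close_job())"
```

```text
the job is handed in; nothing more can be done
None
```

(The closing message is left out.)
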